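# Change over the bottles in an autosampler rack

## Robot

A 6-joint arm with a two-finger parallel gripper is mounted at the origin on the work surface. World frame = base frame: x ahead of the robot, y to its left, z up, the work surface at z = 0. Lengths are in m, angles in rad, forces in N, time in s.
With the tool pointing down it reaches from about 0.375 to 0.75 m from the base axis. Payload 9 kg.
Tool frame: the origin (TCP) lies between the finger pads; the fingertips stand 11 mm ahead of it and the grasp point (between the pads) lies 8 mm behind it; z points along the fingers, y is the line along which they close (so a half turn about z gives the same grasp; the last joint's range is limited). The gripper opens to 85 mm and grips with 20 to 120 N. Pads are 22 mm wide; open, the fingers measure 114 mm over their backs; the gripper's body (76 mm by 85 mm) begins 54 mm behind the grasp point. The pads swing forward as they close: fully open they stand 13 mm farther back than shut.
Start: joints at [0.92, 0.104, 0.097, 1.564, 0, 1.353], TCP at [0.252, 0.545, 0.219] pointing down, gripper open.
Joint ranges: [-2.99, 2.99], [-0.84, 1.86], [-1.1, 1.16], [-1.84, 2.11], [-1.51, 1.56], [-3.14, 3.14]. Speed limits (rad/s): [2.22, 2.22, 2.57, 3.14, 3.14, 3.14].

## Interface

Orientations are given as a rotation vector (axis times angle).
In Python, from rig import status, capture, workorder gives the robot as it stands.
- The arm moves only by the tool carry_out, never from a script. Its argument "steps" is text: rows parted by semicolons, each of 6 numbers parted by spaces: the shift along the tool's x, y, z in mm, then the turn, a rotation vector about the tool's x, y, z in rad. A call has 1 to 12 rows; each row is the pose to reach, as a shift and turn from the pose commanded when the call began, along the tool's axes at that moment; what a row does not reach only later rows make up. A row lasts 1/8 s, in which the tool goes at most 62.5 mm and 10.7 degrees, less where a joint would pass 70% of its speed; a pose out of reach is approached as far as the arm can. A call with a gripper value outside its range is refused whole. "claw" is the closure, from 0 (fully open) to 1 (shut), set as the call begins (left out, the last holds). The fingers move at their own pace and stop on an object; the grip force is fixed at half the most. Time passes only in rows, so rows that repeat a pose let the fingers close. It gives the time, the measured TCP pose, the force, the opening and the grip force at its end, in the units of the state.
- status.observe(): the state, without advancing time (a new reading comes with each control period).
- capture(name): name is "scene" or "top" or "wrist"; returns a dict with "image" (400x640x3 uint8, red, green, blue), "depth" (400x640 float32, m along the optical axis (not along the pixel's ray), 0 where there is no reading), "K" (3x3 intrinsics, pixels), "origin" and "attitude" of the camera in the world. Camera axes: x right, y down, z forward; pixel columns grow to the right and rows downward; lengths in m; the calibration is good to about 2 mm. A picture is of the moment at which its call begins.
- workorder.job_done(): hands the job in; it is judged then, once.
The state is a dict: "time": time; "q": joint angles; "dq": joint speeds; "effort": joint torques, N m; "position": TCP position; "eef_rot": TCP orientation; "wrist_force": force on the tool from outside, world axes, zero at the start; "torque": the same for the moment, N m; "grip_width": finger opening in m; "gripper_force": force on a finger pad.
Only numpy, scipy, OpenCV 4.12 (cv2) and the standard library are available. Lean on these libraries where they do the work, as an engineer would, in place of code of your own. Each camera call takes 0.05 s, during which the arm holds its last target. There are 200 camera calls.

## Task

Throw the rack's lever from RUN to the middle LOAD notch, not past it into SERVICE, so that the retaining bar backs off. Stand every used bottle from the rack upright in the grey tray and every fresh bottle from the bench upright in a ring of the rack, any ring, its foot fully down on the base plate. Then throw the lever back to RUN, with all bottles still in place, and leave the wash bottle, beaker and tip box alone.

Things in the scene. Friction and masses are not known exactly. Their poses are not given: they have to be found in the camera images.
- new0: Fresh sample bottle, standing on the bench in front of the rack at the start (three or four of new0..new3 are present). 95 mm tall: round amber glass body of radius 26 mm up to a flat shoulder 52 mm above its foot, neck of radius 11.5 mm, white screw cap of radius 15 mm from 75 to 95 mm; 0.1 to 0.25 kg, bottom-heavy. Origin: centre of its foot; z up its axis. 
- new1: Fresh sample bottle, same as new0.
- new2: Fresh sample bottle, same as new0.
- new3: Fresh sample bottle, same as new0.
- used0: Used sample bottle, standing in ring 0 of the rack at the start (two or three of used0..used3 are present). Same shape as the fresh ones: 95 mm tall: round amber glass body of radius 26 mm up to a flat shoulder 52 mm above its foot, neck of radius 11.5 mm, white screw cap of radius 15 mm from 75 to 95 mm; 0.1 to 0.25 kg, bottom-heavy. Origin: centre of its foot; z up its axis. 
- used1: Used sample bottle, same as used0, in ring 1 at the start.
- used2: Used sample bottle, same as used0, in ring 2 at the start.
- used3: Used sample bottle, same as used0, in ring 3 at the start.
- rack: Fixed dark steel rack: base plate x -48..128, y -220..235 mm in its frame, 12 mm thick. Origin on the bench under the ring row, z up, -x side towards the robot. Four aluminium rings in a row at x = 0, y = -175, -101, -27, 47 mm; lever housing 52 mm high and lever pivot at x = 50, y = 160 mm; two guide posts 92 mm high at x = 115 mm.
- ring0 (a point): Foot of ring 0: on the base plate (12 mm above the bench) on the axis of the ring. The ring is an aluminium band of bore radius 30 mm, outer radius 34 mm, from 24 to 38 mm above the bench; a bottle stands in it on the base plate.
- ring1 (a point): The same for ring 1.
- ring2 (a point): The same for ring 2.
- ring3 (a point): The same for ring 3.
- lever (a joint): Lever angle about its upright pivot, rad, growing anticlockwise from above; at 0.55 the 100 mm arm points along the rack's -x. Notches: RUN at 0 (end stop, farthest from the rings), LOAD at 0.55 (middle), SERVICE at 1.1 (end stop, next to the rings). It is stiff (3 N at the handle, 8 N when moved fast) and stays where it is left; within 0.12 rad of a notch it counts as in it. It drives the retaining bar.
- lever_grip (a point): On the axis of the lever's upright round handle (white, radius 9 mm, from 62 to 124 mm above the bench), 105 mm above the bench, 100 mm from the pivot.
- notch_run (a point): Where point lever_grip lies when the lever is in the notch RUN (medium pale mark on the base plate), the outer one. The lever's pivot is at x = 50, y = 160 mm of the rack's frame.
- notch_load (a point): Where point lever_grip lies when the lever is in the notch LOAD (longest mark), the middle one. The lever's pivot is at x = 50, y = 160 mm of the rack's frame.
- notch_service (a point): Where point lever_grip lies when the lever is in the notch SERVICE (shortest mark), the one next to the rings. The lever's pivot is at x = 50, y = 160 mm of the rack's frame.
- bar_edge (a point): Middle of the front edge of the aluminium retaining bar (300 mm along y, 12 mm wide, 68 to 76 mm above the bench), moved in the rack's x by the lever. The edge lies 15 mm behind the ring axes in RUN (over the bottles' shoulders: they cannot be lifted out or put in), 50 mm in LOAD, 85 mm in SERVICE.
- tray: Fixed open grey plastic tray for used bottles, outside 130 mm (x) by 200 mm (y) by 30 mm high, walls and floor 5 mm thick. Origin: centre of its underside.
- wash_bottle: White wash bottle, radius 32 mm, 150 mm tall, a bystander. Origin: centre of its underside.
- beaker: Glass beaker, radius 38 mm, 90 mm tall, a bystander. Origin: centre of its underside.
- tip_box: Grey box of pipette tips, 85 x 120 x 60 mm, a bystander. Origin: centre of its underside.
Not all that is in view belongs to the job. Leave any green look-alike of the new2 alone. Leave any yellow look-alike of the new3 alone.

How it is judged:
By the outcome, as a careful person would: the job done as asked, in the order asked, and still so for the second after the job is handed in, with the robot touching nothing.
Of new0, new1, new2, new3 only 3 to 4 are there at a start; the rules pass over those that are not, and their reading is None.
Of used0, used1, used2, used3 only 2 to 3 are there at a start; the rules pass over those that are not, and their reading is None.
At some moment in a run one of new0, new1, new2, new3 may be knocked a few centimetres aside while the robot is not near it.
It also fails if it takes over 210 s, if anything falls off the work surface, if the arm or the gripper's body presses on something with over 40 N, if the wrist force passes 120 N, or if a joint passes its speed limit or range.

## Working session

There is one attempt and no reset: what is moved stays moved. The work goes in short steps, Python scripts to look and compute and a tool call to move; the robot and the scene stay as the last step left them, time stands still between calls to the robot, and variables do not carry over. Pictures are saved under pics/ and viewed, at most 14 in all, crops included, and the job is handed in when it is done.

Besides the shell and the picture viewer there is one more tool, called as name(argument=value, ...) on one line, values as JSON. carry_out: Moves the arm, as the interface text tells. Its arguments: {"type":"object","properties":{"steps":{"type":"string"},"claw":{"type":"number"}},"required":["steps"]}

```bash
ls; mkdir -p pics; python3 - <<'E'
from rig import status,capture
import cv2,numpy as np
s=status.observe();print(s)
for n in("scene","top"):
    c=capture(n);cv2.imwrite(f"pics/{n}0.png",c["image"][...,::-1]);np.savez(f"{n}0.npz",**c);print(n,c["K"],c["origin"],c["attitude"])
E
```

```text
pics
{'time': 0.0, 'q': array([ 9.20301697e-01,  1.04688473e-01,  9.64576261e-02,  1.56389418e+00,
       -1.22657839e-06,  1.35308931e+00]), 'dq': array([-0.00031433,  0.0012435 ,  0.0020037 ,  0.00010464, -0.00048832,
       -0.00018253]), 'effort': array([-1.69877527e-03, -5.56924832e+01,  5.03649580e+01,  1.67312130e-02,
       -5.14969070e-04,  3.90316336e-05]), 'position': array([0.25142047, 0.54439717, 0.21852227]), 'eef_rot': array([-6.74408141e-01, -3.06777940e+00,  1.89401215e-03]), 'wrist_force': array([-0.85827096, -0.27651788,  0.64974919]), 'torque': array([ 0.01640877,  0.00124011, -0.01884023]), 'gripper_force': 0.0, 'grip_width': 0.08569389839434605}
scene [[434.46001216   0.         316.31751758]
 [  0.         434.46001216 204.64074942]
 [  0.           0.           1.        ]] [1.01449422 0.45939638 1.18223884] [-1.12190737 -2.57399445  0.79382233]
top [[429.97300997   0.         317.68213953]
 [  0.         429.97300997 196.17015018]
 [  0.           0.           1.        ]] [ 0.46008412 -0.03265609  1.12203686] [-2.16750096  2.22916979 -0.07191682]
```

View pics/scene0.png

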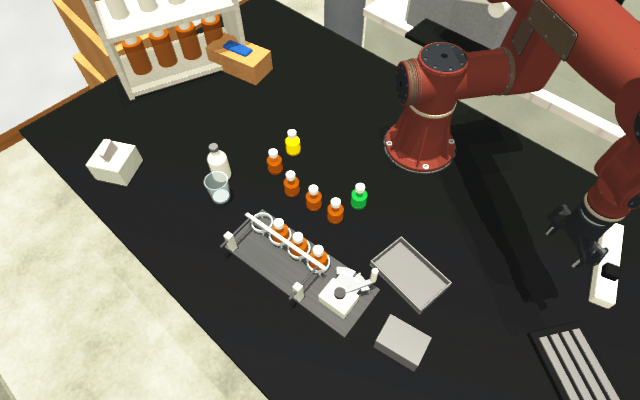

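View pics/top0.png

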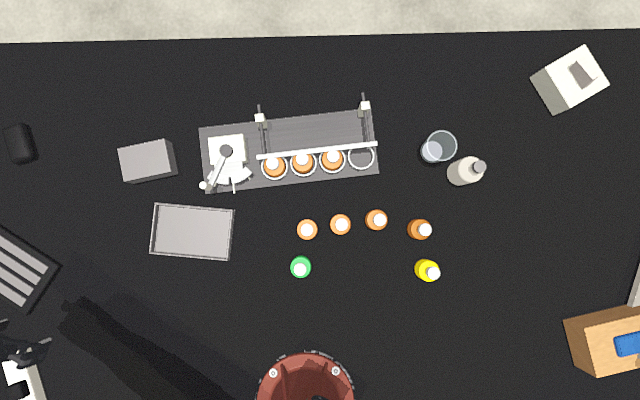

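The scene view agrees with the top view. In the top view:
- **Amber bottles on the bench (fresh):** (307,230), (340,224), (377,220) and (420,230).
- **Look-alikes to leave:** green at (300,267) and yellow at (428,270).
- **Used bottles:** in the rings at (274,165), (303,160) and (332,157). The ring at (361,155) is empty.
- **Others:** lever knob at (203,185), tray at (192,232).

```bash
cat > h.py <<'E'
import numpy as np,cv2
from scipy.spatial.transform import Rotation as R
from rig import status,capture
def rays(c,px):
    px=np.atleast_2d(np.float64(px));K=c["K"]
    d=np.c_[(px[:,0]-K[0,2])/K[0,0],(px[:,1]-K[1,2])/K[1,1],np.ones(len(px))]
    return d@R.from_rotvec(c["attitude"]).as_matrix().T
def plane(c,px,z):
    d=rays(c,px);return c["origin"]+d*((z-c["origin"][2])/d[:,2])[:,None]
def cloud(c):
    h,w=c["depth"].shape;v,u=np.mgrid[:h,:w]
    d=rays(c,np.c_[u.ravel(),v.ravel()]);return (c["origin"]+d*c["depth"].reshape(-1,1)).reshape(h,w,3)
def tri(c1,p1,c2,p2):
    a=rays(c1,p1)[0];b=rays(c2,p2)[0]
    s=np.linalg.lstsq(np.c_[a,-b],c2["origin"]-c1["origin"],rcond=None)[0]
    P=c1["origin"]+a*s[0];Q=c2["origin"]+b*s[1];return (P+Q)/2,np.linalg.norm(P-Q)
def proj(c,P):
    p=(np.atleast_2d(P)-c["origin"])@R.from_rotvec(c["attitude"]).as_matrix();q=p@c["K"].T;return q[:,:2]/q[:,2:]
def caps(c,zlo=.085,zhi=.115,box=(.3,.8,-.35,.25)):
    "white blobs whose surface stands at cap-top height: centroid px, xyz, pixel count"
    P=cloud(c);hsv=cv2.cvtColor(c["image"],cv2.COLOR_RGB2HSV)
    m=(hsv[...,1]<70)&(hsv[...,2]>150)&(P[...,2]>zlo)&(P[...,2]<zhi)&(P[...,0]>box[0])&(P[...,0]<box[1])&(P[...,1]>box[2])&(P[...,1]<box[3])
    n,l,st,ce=cv2.connectedComponentsWithStats(m.astype(np.uint8),connectivity=4);out=[]
    for i in range(1,n):
        if st[i,4]>25:
            q=P[l==i];zt=np.percentile(q[:,2],80);t=(l==i)&(P[...,2]>zt-.005)
            v,u=np.nonzero(t);out.append((np.array([u.mean(),v.mean()]),np.r_[plane(c,[[u.mean(),v.mean()]],zt)[0]],int(t.sum())))
    return out
E
python3 - <<'E'
from h import *
np.set_printoptions(precision=4,suppress=True)
T=dict(np.load("top0.npz"));S=dict(np.load("scene0.npz"))
for n,c in(("top",T),("scene",S)):
    print(n)
    for p,x,k in caps(c):print(p.round(1),x,k)
P=cloud(T)
def rect(m,name):
    m=cv2.morphologyEx(m.astype(np.uint8),cv2.MORPH_OPEN,np.ones((2,2)))
    q=P[m>0];r=cv2.minAreaRect((q[:,:2]*1000).astype(np.float32));print(name,r,np.median(q[:,2]),len(q))
X,Y,Z=P[...,0],P[...,1],P[...,2]
v,u=np.mgrid[:400,:640]
def bx(a,b,c,d):return (u>a)&(u<b)&(v>c)&(v<d)
rect(bx(140,245,195,268)&(Z>.015)&(Z<.04),"tray")
rect(bx(140,245,195,268)&(Z<.012)&(Z>.003),"trayfloor")
rect(bx(195,385,100,200)&(Z>.008)&(Z<.017),"base")
rect(bx(250,385,130,180)&(Z>.064)&(Z<.08),"bar")
rect(bx(195,385,100,200)&(Z>.028)&(Z<.043),"rings")
rect(bx(195,225,170,195)&(Z>.11),"handle")
E
```

```text
top
[364.7 105.4] [ 0.7345 -0.1648  0.0912] 68
[258.8 117.6] [0.7111 0.0931 0.0914] 70
[332.6 155.9] [ 0.6108 -0.0821  0.1071] 110
[301.5 158.7] [ 0.6059 -0.0081  0.1068] 115
[271.8 163. ] [0.5977 0.0626 0.1066] 118
[379.2 219.8] [ 0.456  -0.1893  0.0949] 112
[340.9 224.5] [ 0.4472 -0.0976  0.0945] 116
[306.2 229.7] [ 0.4372 -0.0145  0.0945] 116
[424.7 229.6] [ 0.4294 -0.2976  0.0944] 116
[299.5 269.5] [0.3438 0.004  0.0945] 117
[433.2 273.1] [ 0.3258 -0.3135  0.0943] 121
scene
[291.7 131.9] [ 0.3274 -0.3139  0.0981] 45
[272.9 151.4] [ 0.4311 -0.2979  0.0984] 51
[290.2 173.6] [ 0.4578 -0.1906  0.0981] 53
[219.4 185. ] [ 0.6371 -0.3258  0.0922] 49
[360.2 186.3] [0.3466 0.0043 0.0985] 51
[313.1 187.8] [ 0.449  -0.0994  0.0977] 56
[335.4 201.1] [ 0.4394 -0.0155  0.0973] 64
[278.5 221.9] [ 0.6125 -0.083   0.1097] 68
[227.9 234.9] [ 0.7373 -0.166   0.0952] 43
[297.5 235.9] [ 0.6085 -0.0097  0.1095] 68
[318. 249.] [0.5995 0.0616 0.1093] 79
[373.9 275.1] [0.5547 0.2251 0.1071] 14
[297.4 286. ] [0.7131 0.0918 0.0943] 56
tray ((423.10052490234375, 179.95037841796875), (413.0971984863281, 133.60238647460938), 83.03118133544922) 0.022921918615134818 637
trayfloor ((425.4429931640625, 174.69297790527344), (403.5239562988281, 118.08040618896484), 83.17393493652344) 0.0036790696872961437 933
base ((591.4378051757812, 20.758987426757812), (271.42938232421875, 456.91839599609375), 5.2840352058410645) 0.010336378018709347 5693
bar ((642.9521484375, -31.089828491210938), (248.4539031982422, 268.40887451171875), 47.70170211791992) 0.07338504454678707 696
rings ((580.7144165039062, -71.12184143066406), (188.67376708984375, 296.38189697265625), 24.14875602722168) 0.031838417895165394 331
handle ((544.813232421875, 236.8292694091797), (13.752730369567871, 44.33583450317383), 6.3565850257873535) 0.11970170231167476 52
```

```bash
python3 - <<'E'
import cv2
a=cv2.imread("pics/top0.png");b=cv2.imread("pics/scene0.png")
A=cv2.resize(a[95:285,190:450],None,fx=3,fy=3,interpolation=cv2.INTER_CUBIC)
cv2.imwrite("pics/crop0.png",A)
E
```

```text
(no output)
```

View pics/crop0.png

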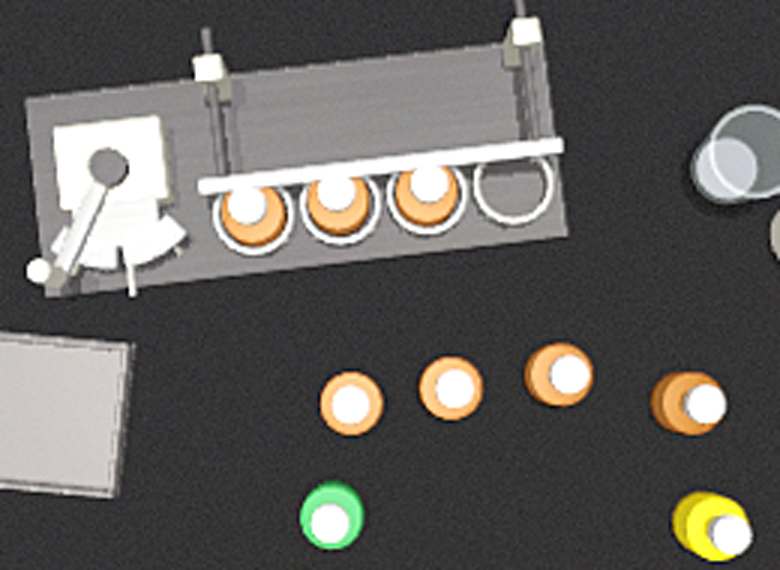

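The enlarged crop shows four amber fresh bottles at (350,403), (455,388), (568,375) and (702,405). The green (330,520) and yellow (728,535) ones are the look-alikes. The used bottles are in rings 1–3, ring 0 at (513,187) is empty, and the lever is at RUN with its knob at (40,270), outside the longest mark. Next I'll fix the rack and tray poses.

```bash
python3 - <<'E'
from h import *
np.set_printoptions(precision=4,suppress=True)
T=dict(np.load("top0.npz"));S=dict(np.load("scene0.npz"))
hs=cv2.cvtColor(T["image"],cv2.COLOR_RGB2HSV)
g=cv2.GaussianBlur(hs[...,2],(3,3),0)
def quad(c,box,thr,z,name,ap=True):
    a,b,d,e=box;m=np.zeros(c["depth"].shape,np.uint8)
    v=cv2.cvtColor(c["image"],cv2.COLOR_RGB2HSV)[...,2];m[d:e,a:b]=(v[d:e,a:b]>thr)
    cs=max(cv2.findContours(m,0,2)[0],key=cv2.contourArea);h=cv2.convexHull(cs)
    q=cv2.approxPolyDP(h,8,True)[:,0];w=plane(c,q,z)[:,:2]*1000
    print(name,q.tolist(),w.round(1).tolist(),"rect",cv2.minAreaRect((plane(c,h[:,0],z)[:,:2]*1000).astype(np.float32)))
for t in(65,80):
    quad(T,(196,384,96,196),t,.012,"base top")
    quad(T,(144,240,198,264),t,.03,"tray top")
quad(S,(368,455,234,315),70,.03,"tray scene")
# two views
top=[p for p in caps(T)];sc=[p for p in caps(S)]
for p,x,k in top:
    b=min(sc,key=lambda r:np.linalg.norm(r[1]-x));print(p.round(0),tri(T,p,S,b[0]))
# lever knob: top-view white blob at z>0.1
P=cloud(T);u,v=np.meshgrid(np.arange(640),np.arange(400))
m=(v>178)&(v<192)&(u>195)&(u<212)&(P[...,2]>.105);c=np.array([u[m].mean(),v[m].mean()]);print("knob",c,m.sum(),P[m].mean(0),plane(T,[c],.124))
P=cloud(S);u,v=np.meshgrid(np.arange(640),np.arange(400))
m=(v>262)&(v<285)&(u>364)&(u<385)&(P[...,2]>.115);d=np.array([u[m].mean(),v[m].mean()]);print("knob",d,m.sum(),plane(S,[d],.124),tri(T,c,S,d))
E
```

```text
base top [[370, 103], [379, 173], [235, 193], [199, 187], [199, 127], [257, 104]] [[761.6, -189.0], [576.9, -206.0], [535.2, 168.1], [553.3, 260.6], [709.8, 258.5], [766.6, 106.6]] rect ((662.203857421875, 34.487579345703125), (223.2642822265625, 473.33660888671875), 6.291069507598877)
tray top [[154, 202], [234, 209], [229, 260], [149, 253]] [[516.8, 369.9], [493.4, 168.1], [365.3, 182.9], [388.7, 383.4]] rect ((440.3420104980469, 275.7978210449219), (206.48931884765625, 131.74862670898438), 83.03195190429688)
base top [[369, 101], [378, 173], [235, 193], [199, 187], [199, 127], [257, 104]] [[767.0, -186.6], [576.9, -203.4], [535.2, 168.1], [553.3, 260.6], [709.8, 258.5], [766.6, 106.6]] rect ((662.203857421875, 34.487579345703125), (223.2642822265625, 473.33660888671875), 6.291069507598877)
tray top [[154, 202], [234, 209], [229, 259], [149, 253]] [[516.8, 369.9], [493.4, 168.1], [367.8, 182.9], [388.7, 383.4]] rect ((440.38946533203125, 275.6551513671875), (206.1688995361328, 131.67735290527344), 83.00994873046875)
tray scene [[400, 236], [451, 282], [420, 313], [368, 305], [370, 
[... 595 characters left out ...]
122771))
[379. 220.] (array([ 0.4568, -0.1899,  0.0976]), np.float64(0.002474187752066778))
[341. 225.] (array([ 0.4481, -0.0984,  0.0977]), np.float64(0.002627388568976068))
[306. 230.] (array([ 0.438 , -0.0153,  0.096 ]), np.float64(0.0021952635513325307))
[425. 230.] (array([ 0.4301, -0.2976,  0.0976]), np.float64(0.002046209545715951))
[299. 269.] (array([0.3443, 0.0035, 0.0955]), np.float64(0.0012155319626279632))
[433. 273.] (array([ 0.3269, -0.3132,  0.0981]), np.float64(0.0018058443529586868))
knob [203.0357 185.4107] 56 [0.5476 0.2226 0.12  ] [[0.5473 0.2216 0.124 ]]
knob [374.675 270.975] 40 [[0.5512 0.2227 0.124 ]] (array([0.5483, 0.2222, 0.119 ]), np.float64(0.00178643778821751))
```

```bash
cat >> h.py <<'E'
TH=.0907;O=np.array([.6035,.016])   # rack pose
RM=np.array([[np.cos(TH),-np.sin(TH)],[np.sin(TH),np.cos(TH)]])
def loc(p):
    p=np.array(p,float);return np.r_[(p[:2]-O)@RM,p[2:]]*1000   # world m -> rack mm
def st():
    s=status.observe();p=R.from_rotvec(s["eef_rot"]).as_matrix();print("t %.2f"%s["time"],"tcp rack mm",loc(s["position"]).round(1),"q",s["q"].round(2),"F",s["wrist_force"].round(1),"grip",round(s["grip_width"],4),round(s["gripper_force"],1),
     "tooly yaw-TH deg",round(np.degrees(np.arctan2(p[1,1],p[0,1])-TH)-90,2),"z",p[:,2].round(3))
    return s
E
python3 - <<'E'
from h import *
s=st();p=R.from_rotvec(s["eef_rot"]);print(p.apply(np.array([.549,.2225,s["position"][2]])-s["position"],inverse=True),"caps:")
T=dict(np.load("top0.npz"));S=dict(np.load("scene0.npz"));sc=caps(S)
for q,x,k in caps(T):
    b=min(sc,key=lambda r:np.linalg.norm(r[1]-x));print(loc(tri(T,q,S,b[0])[0]).round(1))
print("tray",loc([.4405,.2756,0]),"knob",loc([.5483,.2222,.12]))
E
```

```text
t 0.10 tcp rack mm [-302.7  558.2  218.6] q [0.92 0.1  0.1  1.56 0.   1.35] F [ 0.5 -1.3  0.6] grip 0.0855 0.0 tooly yaw-TH deg -29.99 z [-0.001 -0.001 -1.   ]
[-4.05137802e-01 -1.67463258e-01  7.91454021e-05] caps:
[ 114.9 -193.3   92.3]
[114.7  65.9  92.2]
[ -1.2 -99.2 108.3]
[  1.  -25.5 107.6]
[ -1.1  46.  107.6]
[-164.7 -191.7   97.6]
[-165.1  -99.8   97.7]
[-167.7  -16.2   96. ]
[-201.1 -296.6   97.6]
[-259.3   11.    95.5]
[-305.3 -302.7   98.1]
tray [-138.81655039  273.29677154    0.        ] knob [-36.29639638 210.35220847 120.        ]
```

carry_out(steps="-50 -21 0 0 0 -0.13; -100 -42 0 0 0 -0.26; -155 -64 0 0 0 -0.40; -205 -85 0 0 0 -0.524; -260 -108 0 0 0 -0.524; -310 -129 0 0 0 -0.524; -360 -150 0 0 0 -0.524; -405 -168 0 0 0 -0.524; -405 -168 0 0 0 -0.524; -405 -168 0 0 0 -0.524", claw=0.3)

```text
time: 1.35
position: [0.5485, 0.2224, 0.2189]
eef_rot: [0.143, -3.137, -0.0]
wrist_force: [-0.5, 0.0, -0.1]
grip_width: 0.06
gripper_force: 0.0
```

```bash
python3 - <<'E'
from h import *
st();c=capture("wrist");cv2.imwrite("pics/w1.png",c["image"][...,::-1]);print(c["origin"],c["K"][0,0])
E
```

```text
t 1.35 tcp rack mm [-36.1 210.6 218.9] q [0.16 0.08 0.07 1.56 0.   0.07] F [-0.5  0.  -0.1] grip 0.06 0.0 tooly yaw-TH deg 0.01 z [-0.001  0.    -1.   ]
[0.47445083 0.21499427 0.37301711] 332.29652587926256
```

View pics/w1.png

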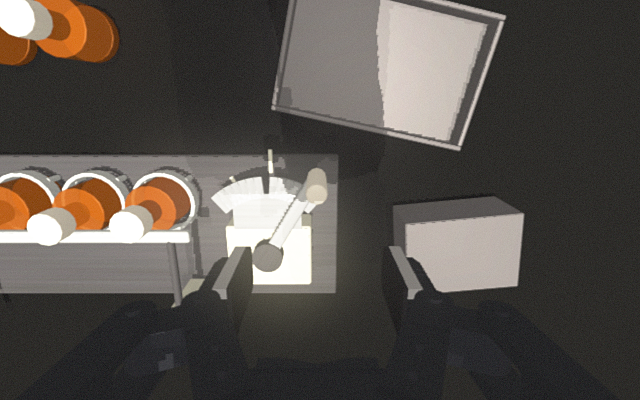

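The rack model holds: the posts fit at x=115, the caps in the rings sit within 2 mm, and the knob is at RUN. The wrist view shows the handle at (317,185) and the open fingers above it. I'll grasp it and throw the lever to LOAD.

carry_out(steps="0 0 40 0 0 0; 0 0 80 0 0 0; 0 0 110 0 0 0; 0 0 121 0 0 0; 0 0 121 0 0 0")

```text
time: 2.02
position: [0.5483, 0.223, 0.0984]
eef_rot: [0.145, -3.138, -0.0]
wrist_force: [-0.7, -0.2, 0.2]
grip_width: 0.0597
gripper_force: 0.0
```

carry_out(steps="0 0 0 0 0 0; 0 0 0 0 0 0; 0 0 0 0 0 0; 0 0 0 0 0 0; 0 0 0 0 0 0; 0 0 0 0 0 0", claw=1)

```text
time: 2.78
position: [0.5497, 0.2223, 0.0998]
eef_rot: [-0.143, 3.136, 0.0]
wrist_force: [-0.6, -0.6, 6.3]
grip_width: 0.0151
gripper_force: 58.5
```

carry_out(steps="2.6 -4.8 0 0 0 0; 5.2 -9.7 0 0 0 0; 7.3 -14.8 0 0 0 0; 9.4 -19.9 0 0 0 0; 10.9 -25 0 0 0 0; 12.3 -30.4 0 0 0 0; 13.3 -35.8 0 0 0 0; 14.1 -41.3 0 0 0 0; 14.5 -46.8 0 0 0 0; 14.7 -52.3 0 0 0 0; 14.7 -52.3 0 0 0 0; 14.7 -52.3 0 0 0 0")

```text
time: 4.28
position: [0.536, 0.1696, 0.0995]
eef_rot: [0.145, -3.133, -0.002]
wrist_force: [-19.5, 1.7, 19.7]
grip_width: 0.0152
gripper_force: 60.8
```

```bash
python3 - <<'E'
from h import *
st()
E
```

```text
t 4.28 tcp rack mm [-53.3 159.1  99.5] q [ 0.07  0.01 -0.22  1.35  0.   -0.02] F [-19.5   1.7  19.7] grip 0.0152 60.8 tooly yaw-TH deg 0.1 z [-0.005  0.001 -1.   ]
```

carry_out(steps="-3 0 0 0 0 0; -3 0 0 0 0 0; -3 0 0 0 0 0; -3 0 -45 0 0 0; -3 0 -90 0 0 0; -3 0 -122 0 0 0; 60 40 -122 0 0 0; 115 75 -122 0 0 0; 115 75 -122 0 0 0", claw=0.3)

```text
time: 5.4
position: [0.4153, 0.2344, 0.2207]
eef_rot: [-0.147, 3.138, 0.001]
wrist_force: [0.9, 0.3, 1.0]
grip_width: 0.0595
gripper_force: 0.0
```

```bash
python3 - <<'E'
from h import *
st();T=capture("top");S=capture("scene");np.savez("top1.npz",**T)
sc=caps(S)
for q,x,k in caps(T):
    b=min(sc,key=lambda r:np.linalg.norm(r[1]-x));p,e=tri(T,q,S,b[0]);print(q.round(0),k,loc(p).round(1),round(e*1000,1))
A=np.vstack([cv2.resize(T["image"][90:280,190:450],None,fx=2,fy=2)])
B=cv2.resize(S["image"][130:330,210:470],None,fx=2,fy=2)[:380]
cv2.imwrite("pics/v2.png",cv2.resize(np.hstack([A,B]),(800,292))[...,::-1])
E
```

```text
t 5.40 tcp rack mm [-167.7  234.5  220.7] q [ 0.24 -0.27 -0.26  1.59  0.    0.14] F [0.9 0.3 1. ] grip 0.0595 0.0 tooly yaw-TH deg 0.16 z [ 0.  0. -1.]
[365. 105.] 67 [ 114.5 -193.1   92.1] 2.5
[259. 118.] 67 [115.   66.   92.4] 2.8
[431. 148.] 63 [  -4.6 -345.7   79.9] 10.1
[333. 156.] 115 [ -1.1 -99.4 108.2] 2.8
[302. 159.] 117 [  1.2 -25.6 106.5] 2.8
[272. 163.] 117 [ -1.   46.  107.4] 2.1
[379. 220.] 109 [-164.6 -192.2   96.9] 2.3
[341. 224.] 112 [-164.9  -99.9   96.8] 2.7
[306. 230.] 116 [-167.8  -16.3   95.8] 2.5
[425. 230.] 113 [-200.4 -295.9   99.6] 3.0
[299. 269.] 114 [-258.9   10.9   95.8] 1.1
[433. 273.] 116 [-305.7 -303.3   97.1] 3.4
```

View pics/v2.png

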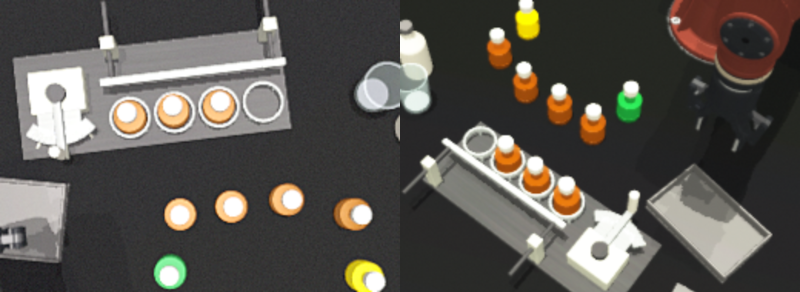

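The bar has backed off and the knob is over the long LOAD mark. First used bottle: the one in ring 3.

carry_out(steps="-50 -57 0 0 0 0; -100 -113 0 0 0 0; -140 -158 0 0 0 0; -167 -188 0 0 0 0; -167 -188 40 0 0 0; -167 -188 85 0 0 0; -167 -188 120 0 0 0; -167 -188 132 0 0 0; -167 -188 132 0 0 0; -167 -188 132 0 0 0", claw=0.4)

```text
time: 6.75
position: [0.6024, 0.0607, 0.0902]
eef_rot: [-0.143, 3.136, -0.001]
wrist_force: [-0.4, 0.3, -0.1]
grip_width: 0.0513
gripper_force: 0.0
```

carry_out(steps="0 0 0 0 0 0; 0 0 0 0 0 0; 0 0 0 0 0 0; 0 0 0 0 0 0; 0 0 0 0 0 0; 0 0 -20 0 0 0; 0 0 -50 0 0 0; 0 0 -90 0 0 0; 0 0 -125 0 0 0; 0 0 -130 0 0 0; 0 0 -130 0 0 0", claw=1)

```text
time: 8.12
position: [0.6011, 0.0612, 0.2183]
eef_rot: [-0.143, 3.138, 0.0]
wrist_force: [0.6, -0.1, -2.4]
grip_width: 0.0259
gripper_force: 59.2
```

```bash
python3 - <<'E'
from h import *
st();S=capture("scene")
W=capture("wrist")
cv2.imwrite("pics/v3.png",np.hstack([cv2.resize(S["image"][100:330,200:520],(480,345)),cv2.resize(W["image"],(320,200))[:345] if 0 else cv2.copyMakeBorder(cv2.resize(W["image"],(320,200)),0,145,0,0,cv2.BORDER_CONSTANT)])[...,::-1])
E
```

```text
t 8.12 tcp rack mm [  1.7  45.2 218.3] q [-0.11  0.12  0.11  1.56  0.   -0.21] F [ 0.6 -0.1 -2.4] grip 0.0259 59.2 tooly yaw-TH deg 0.03 z [ 0.  0. -1.]
```

View pics/v3.png

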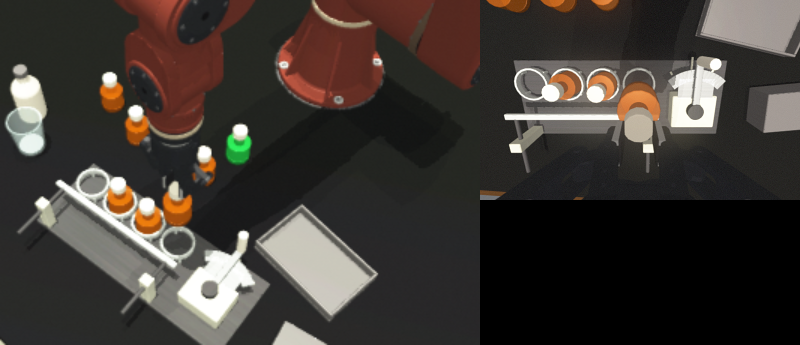

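Used3 is held upright; its ring at (178,242) is now empty. I'll carry it round the front of the lever to the far end of the tray.

carry_out(steps="30 10 0 0 0 0; 70 35 0 0 0 0; 105 75 0 0 0 0; 125 120 0 0 0 0; 140 165 0 0 0 0; 148 210 0 0 0 0; 148 250 0 0 0 0; 148 280 0 0 0 0; 148 291 0 0 0 0; 148 291 30 0 0 0; 148 291 70 0 0 0; 148 291 100 0 0 0")

```text
time: 9.72
position: [0.4263, 0.3363, 0.1157]
eef_rot: [0.142, -3.136, 0.002]
wrist_force: [-0.3, 0.6, -1.6]
grip_width: 0.026
gripper_force: 59.4
```

carry_out(steps="0 0 15 0 0 0; 0 0 27 0 0 0; 0 0 34 0 0 0; 0 0 34 0 0 0; 0 0 34 0 0 0")

```text
time: 10.35
position: [0.4277, 0.3377, 0.0852]
eef_rot: [-0.143, 3.137, 0.001]
wrist_force: [-0.5, -0.1, -1.2]
grip_width: 0.026
gripper_force: 59.4
```

carry_out(steps="0 0 0 0 0 0; 0 0 0 0 0 0; 0 0 0 0 0 0; 0 0 -30 0 0 0; 0 0 -70 0 0 0; 0 0 -110 0 0 0; 0 0 -135 0 0 0; -25 -50 -135 0 0 0; -25 -100 -135 0 0 0; -25 -100 -135 0 0 0", claw=0.42)

```text
time: 11.6
position: [0.4618, 0.2377, 0.2195]
eef_rot: [-0.137, 3.138, -0.001]
wrist_force: [-0.7, 0.5, 0.3]
grip_width: 0.0498
gripper_force: 0.0
```

```bash
cat >> h.py <<'E'
def look():
    st();T=capture("top");S=capture("scene");np.savez("topL.npz",**T);np.savez("sceneL.npz",**S)
    a=caps(T,.06,.12,(.3,.8,-.4,.42));sc=caps(S,.06,.12,(.3,.8,-.4,.42))
    for q,x,k in a:
        b=min(sc,key=lambda r:np.linalg.norm(r[1]-x)) if sc else None
        if b is not None and np.linalg.norm(b[1]-x)<.02:
            p,e=tri(T,q,S,b[0]);print(q.round(0),k,loc(p).round(1),round(e*1000,1))
        else: print(q.round(0),k,"top only",loc(x).round(1))
    return T,S
E
python3 -c "
from h import *
look()"
```

```text
t 11.60 tcp rack mm [-121.   233.6  219.5] q [ 0.22 -0.14 -0.15  1.57 -0.    0.14] F [-0.7  0.5  0.3] grip 0.0498 0.0 tooly yaw-TH deg -0.18 z [ 0. -0. -1.]
[365. 105.] 69 [ 115.3 -193.2   90.5] 2.9
[259. 118.] 69 [114.9  65.8  90.9] 2.1
[314. 137.] 572 [ 55.3 -60.4  72.2] 1.9
[441. 146.] 153 top only [  -5.3 -363.7   88.6]
[332. 156.] 118 [ -1.  -99.  107.9] 2.7
[301. 159.] 117 [  1.3 -25.5 107.9] 3.1
[228. 176.] 126 top only [-15.5 160.7  66.9]
[464. 169.] 89 top only [ -68.3 -407.3  103.6]
[379. 220.] 115 [-164.5 -191.6   97.9] 2.2
[341. 225.] 115 [-165.2  -99.9   96.7] 2.5
[306. 230.] 117 [-168.3  -16.    95.7] 1.3
[425. 230.] 117 [-200.9 -296.7   96.4] 2.2
[299. 269.] 115 [-259.    10.8   94.4] 1.8
[433. 273.] 124 [-305.1 -302.4   98.3] 2.2
```

Bench unchanged. Next, the used bottle in ring 2.

carry_out(steps="-20 -50 0 0 0 0; -45 -100 0 0 0 0; -70 -150 0 0 0 0; -95 -200 0 0 0 0; -115 -240 0 0 0 0; -121 -259 0 0 0 0; -121 -259 40 0 0 0; -121 -259 85 0 0 0; -121 -259 118 0 0 0; -121 -259 129 0 0 0; -121 -259 129 0 0 0; -121 -259 129 0 0 0")

```text
time: 13.2
position: [0.6063, -0.0066, 0.0923]
eef_rot: [-0.144, 3.136, -0.001]
wrist_force: [-0.5, -0.2, 0.5]
grip_width: 0.0496
gripper_force: 0.0
```

carry_out(steps="0 0 0 0 0 0; 0 0 0 0 0 0; 0 0 0 0 0 0; 0 0 0 0 0 0; 0 0 0 0 0 0; 0 0 -20 0 0 0; 0 0 -50 0 0 0; 0 0 -90 0 0 0; 0 0 -125 0 0 0; 0 0 -130 0 0 0; 0 0 -130 0 0 0", claw=1)

```text
time: 14.58
position: [0.6053, -0.0068, 0.2203]
eef_rot: [-0.143, 3.138, 0.0]
wrist_force: [0.0, -0.1, -1.3]
grip_width: 0.0254
gripper_force: 59.1
```

```bash
python3 -c "
from h import *
T,S=look()"
```

```text
t 14.57 tcp rack mm [ -0.3 -22.9 220.3] q [-0.23  0.12  0.12  1.57  0.   -0.32] F [ 0.  -0.1 -1.3] grip 0.0254 59.1 tooly yaw-TH deg 0.03 z [ 0.  0. -1.]
[365. 105.] 69 [ 114.7 -193.    91. ] 2.3
[353. 132.] 205 top only [  55.3 -157.1   75.6]
[441. 146.] 153 top only [  -6. -363.   89.]
[333. 156.] 117 [ -1.  -99.1 107.8] 2.3
[464. 169.] 93 top only [ -69.3 -407.2  103.2]
[379. 220.] 115 top only [-165.1 -191.4   94.8]
[341. 225.] 114 [-165.2  -99.9   97.7] 2.4
[425. 229.] 118 top only [-201.3 -296.1   94.5]
[157. 240.] 124 [-149.1  336.5  100.1] 1.4
[433. 273.] 121 top only [-306.3 -302.8   94.3]
```

Used3 stands in the tray at height 100 mm, as it should. I'll place the second bottle beside it.

carry_out(steps="30 10 0 0 0 0; 70 35 0 0 0 0; 100 75 0 0 0 0; 115 120 0 0 0 0; 119 165 0 0 0 0; 119 210 0 0 0 0; 119 250 0 0 0 0; 119 280 0 0 0 0; 119 292 0 0 0 0; 119 292 30 0 0 0; 119 292 70 0 0 0; 119 292 100 0 0 0")

```text
time: 16.18
position: [0.4593, 0.2723, 0.1177]
eef_rot: [0.142, -3.136, 0.001]
wrist_force: [-0.4, 0.4, -2.0]
grip_width: 0.0254
gripper_force: 59.3
```

carry_out(steps="0 0 15 0 0 0; 0 0 27 0 0 0; 0 0 34 0 0 0; 0 0 34 0 0 0; 0 0 34 0 0 0")

```text
time: 16.8
position: [0.4607, 0.2733, 0.0872]
eef_rot: [-0.143, 3.137, 0.001]
wrist_force: [0.9, -0.1, -2.1]
grip_width: 0.0251
gripper_force: 59.3
```

carry_out(steps="0 0 0 0 0 0; 0 0 0 0 0 0; 0 0 0 0 0 0; 0 0 -30 0 0 0; 0 0 -70 0 0 0; 0 0 -110 0 0 0; 0 0 -135 0 0 0; -10 -50 -135 0 0 0; -20 -100 -135 0 0 0; -20 -100 -135 0 0 0", claw=0.42)

```text
time: 18.05
position: [0.4901, 0.1728, 0.2214]
eef_rot: [-0.137, 3.138, -0.001]
wrist_force: [0.0, 1.1, -0.6]
grip_width: 0.0493
gripper_force: 0.0
```

```bash
python3 -c "
from h import *
T,S=look()"
```

```text
t 18.05 tcp rack mm [-98.7 166.4 221.4] q [ 0.09 -0.14 -0.14  1.57 -0.   -0.  ] F [ 0.   1.1 -0.6] grip 0.0493 0.0 tooly yaw-TH deg -0.2 z [ 0. -0. -1.]
[365. 105.] 66 [ 114.9 -192.9   91.9] 2.4
[259. 118.] 69 [114.8  66.   91.9] 2.1
[315. 137.] 576 [ 55.1 -60.7  69.1] 4.8
[441. 146.] 152 top only [  -6.  -363.3   89.3]
[228. 173.] 182 top only [ -7.2 160.4  65.9]
[332. 156.] 121 [ -1.3 -98.9 108.8] 2.2
[464. 169.] 97 top only [ -70.1 -406.8  103.1]
[379. 220.] 115 [-164.5 -192.    97. ] 2.3
[341. 224.] 114 [-165.1 -100.1   96.7] 2.4
[306. 230.] 112 [-168.4  -16.3   94.6] 1.5
[425. 230.] 112 [-200.7 -296.5   98.2] 3.2
[300. 270.] 114 [-257.8    9.1   98.3] 5.4
[433. 273.] 117 [-305.7 -302.8   97.7] 1.8
```

carry_out(steps="-15 -50 0 0 0 0; -35 -100 0 0 0 0; -55 -150 0 0 0 0; -75 -200 0 0 0 0; -92 -245 0 0 0 0; -98 -265 0 0 0 0; -98 -265 40 0 0 0; -98 -265 85 0 0 0; -98 -265 118 0 0 0; -98 -265 131 0 0 0; -98 -265 131 0 0 0; -98 -265 131 0 0 0")

```text
time: 19.65
position: [0.612, -0.0795, 0.0923]
eef_rot: [-0.144, 3.136, -0.001]
wrist_force: [-0.1, 1.1, 0.9]
grip_width: 0.0494
gripper_force: 0.0
```

carry_out(steps="0 0 0 0 0 0; 0 0 0 0 0 0; 0 0 0 0 0 0; 0 0 0 0 0 0; 0 0 0 0 0 0; 0 0 -20 0 0 0; 0 0 -50 0 0 0; 0 0 -90 0 0 0; 0 0 -125 0 0 0; 0 0 -130 0 0 0; 0 0 -130 0 0 0", claw=1)

```text
time: 21.02
position: [0.6109, -0.0796, 0.2203]
eef_rot: [-0.143, 3.138, 0.0]
wrist_force: [0.3, 0.9, -2.7]
grip_width: 0.0253
gripper_force: 59.1
```

```bash
python3 -c "
from h import *
T,S=look()"
```

```text
t 21.02 tcp rack mm [ -1.2 -95.9 220.3] q [-0.34  0.15  0.15  1.57  0.   -0.43] F [ 0.3  0.9 -2.7] grip 0.0253 59.1 tooly yaw-TH deg 0.03 z [ 0.  0. -1.]
[259. 118.] 72 [115.1  66.2  90.9] 2.3
[441. 146.] 153 top only [  -6.  -363.4   88.8]
[267. 142.] 121 top only [55.5 55.8 75.5]
[227. 151.] 27 top only [ 46.8 156.8  66.4]
[228. 174.] 146 top only [-11.1 160.5  66.5]
[464. 169.] 88 top only [ -69.5 -407.6  103.6]
[379. 220.] 112 [-165.1 -191.8   97. ] 1.8
[185. 223.] 118 [-118.3  266.8   99.5] 1.5
[425. 230.] 116 top only [-201.8 -296.2   94.6]
[157. 240.] 119 [-149.1  336.7  100.4] 1.6
[433. 273.] 123 [-305.4 -303.2   97.1] 2.1
```

carry_out(steps="30 20 0 0 0 0; 65 50 0 0 0 0; 95 90 0 0 0 0; 120 130 0 0 0 0; 140 170 0 0 0 0; 155 210 0 0 0 0; 165 250 0 0 0 0; 170 285 0 0 0 0; 170 310 0 0 0 0; 170 314 0 0 0 0; 170 314 40 0 0 0; 170 314 85 0 0 0")

```text
time: 22.62
position: [0.4133, 0.217, 0.134]
eef_rot: [-0.143, 3.138, -0.0]
wrist_force: [0.6, -0.0, -1.7]
grip_width: 0.025
gripper_force: 59.3
```

carry_out(steps="0 0 20 0 0 0; 0 0 38 0 0 0; 0 0 49 0 0 0; 0 0 49 0 0 0; 0 0 49 0 0 0")

```text
time: 23.25
position: [0.4136, 0.2178, 0.0872]
eef_rot: [-0.143, 3.137, 0.001]
wrist_force: [-0.2, 0.4, -0.6]
grip_width: 0.0256
gripper_force: 59.4
```

carry_out(steps="0 0 0 0 0 0; 0 0 0 0 0 0; 0 0 0 0 0 0; 0 0 -30 0 0 0; 0 0 -70 0 0 0; 0 0 -110 0 0 0; 0 0 -135 0 0 0; 0 -50 -135 0 0 0; 0 -100 -135 0 0 0; 0 -100 -135 0 0 0", claw=0.42)

```text
time: 24.5
position: [0.4226, 0.1155, 0.2215]
eef_rot: [-0.136, 3.138, -0.001]
wrist_force: [0.2, 0.5, 0.9]
grip_width: 0.0497
gripper_force: 0.0
```

```bash
python3 - <<'E'
from h import *
T,S=look()
# ring circles: bright band at z~0.038 in the top view, fitted per ring
for i,y in enumerate((-175,-101,-27,47)):
    P0=np.array([0,y])/1000@RM.T+O
    pc=proj(T,[P0[0],P0[1],.038])[0]
    v=cv2.cvtColor(T["image"],cv2.COLOR_RGB2GRAY);r=19
    a,b=int(pc[0])-r,int(pc[1])-r;m=(v[b:b+2*r,a:a+2*r]>150).astype(np.uint8)
    V,U=np.nonzero(m);d=np.hypot(U+a-pc[0],V+b-pc[1]);k=(d>9.5)&(d<17)
    W=plane(T,np.c_[U+a,V+b][k],.038);q=np.array([loc(w) for w in W])[:,:2]
    A=np.c_[2*q,np.ones(len(q))];s=np.linalg.lstsq(A,(q**2).sum(1),rcond=None)[0]
    print(i,s[:2].round(1),np.sqrt(s[2]+s[0]**2+s[1]**2).round(1),k.sum())
E
```

```text
t 24.50 tcp rack mm [-171.1  115.5  221.5] q [-0.03 -0.4  -0.35  1.61 -0.   -0.12] F [0.2 0.5 0.9] grip 0.0497 0.0 tooly yaw-TH deg -0.22 z [ 0.001 -0.    -1.   ]
[365. 105.] 70 [ 114.6 -192.9   92.2] 3.1
[259. 118.] 72 [114.9  65.9  91.7] 2.7
[315. 137.] 567 [ 55.1 -61.3  69.2] 4.8
[440. 145.] 147 top only [  -4.6 -362.4   89. ]
[228. 173.] 175 top only [ -6.9 159.8  66. ]
[465. 169.] 83 top only [ -69.8 -407.7  104.5]
[379. 220.] 112 [-164.4 -192.1   96.6] 2.1
[341. 224.] 112 [-164.9  -99.2   98. ] 2.4
[306. 230.] 108 [-167.7  -16.2   97.6] 1.3
[425. 230.] 114 [-201.  -296.8   97.2] 2.2
[299. 269.] 116 [-258.9   10.8   96.2] 1.3
[433. 273.] 118 [-305.3 -302.7   98.1] 2.4
0 [  -1.2 -174.5] 34.8 324
1 [  -1.2 -101.3] 34.4 293
2 [  0.2 -27.4] 33.6 250
3 [ 0.8 45.8] 33.2 248
```

All three used bottles have been set in the tray; the third I'll confirm at the next look. The ring circles fit within about 1 mm of the rack model. Now the fresh bottles, starting with the one at (306,230), which goes to ring 3.

carry_out(steps="0 -50 0 0 0 0; -3 -100 0 0 0 0; -3 -132 0 0 0 0; -3 -132 50 0 0 0; -3 -132 95 0 0 0; -3 -132 130 0 0 0; -3 -132 141 0 0 0; -3 -132 141 0 0 0; -3 -132 141 0 0 0; -3 -132 141 0 0 0")

```text
time: 25.85
position: [0.438, -0.0133, 0.0817]
eef_rot: [-0.143, 3.136, -0.001]
wrist_force: [0.4, 0.0, 0.5]
grip_width: 0.0498
gripper_force: 0.0
```

```bash
python3 -c "
from h import *
T,S=look()"
```

```text
t 25.85 tcp rack mm [-167.4  -14.2   81.7] q [-0.33 -0.4  -0.61  1.36  0.   -0.42] F [0.4 0.  0.5] grip 0.0498 0.0 tooly yaw-TH deg 0.04 z [ 0.002 -0.001 -1.   ]
[365. 105.] 63 [ 114.6 -193.4   91. ] 1.9
[259. 118.] 70 [114.7  66.   91.7] 2.3
[314. 137.] 553 [ 55.3 -60.7  70.6] 3.4
[441. 146.] 151 top only [  -6.  -363.    88.9]
[228. 175.] 145 top only [-13.6 160.8  66.3]
[464. 169.] 86 top only [ -68.7 -407.   103.3]
[379. 220.] 116 [-164.7 -191.6   96.7] 1.7
[185. 223.] 123 [-118.2  266.6  100.2] 1.7
[424. 230.] 116 [-200.5 -296.4   98.2] 3.3
[157. 240.] 124 [-149.3  337.    99.5] 0.8
[209. 243.] 122 [-170.8  214.3  101.3] 1.6
[433. 273.] 120 [-305.3 -302.6   98.2] 2.3
```

carry_out(steps="0 0 0 0 0 0; 0 0 0 0 0 0; 0 0 0 0 0 0; 0 0 0 0 0 0; 0 0 0 0 0 0; 0 0 -20 0 0 0; 0 0 -60 0 0 0; 0 0 -100 0 0 0; 0 0 -125 0 0 0; 0 0 -140 0 0 0; 0 0 -140 0 0 0", claw=1)

```text
time: 27.32
position: [0.4374, -0.0132, 0.2205]
eef_rot: [-0.143, 3.138, -0.0]
wrist_force: [0.4, -0.1, -2.0]
grip_width: 0.0247
gripper_force: 59.1
```

```bash
python3 -c "
from h import *
st()"
```

```text
t 27.32 tcp rack mm [-168.1  -14.   220.5] q [-0.33 -0.4  -0.36  1.61  0.   -0.42] F [ 0.4 -0.1 -2. ] grip 0.0247 59.1 tooly yaw-TH deg 0.02 z [ 0.001 -0.    -1.   ]
```

The tray now shows three standing bottles, with caps at (185,223), (157,240) and (209,243). The camera reads y about 2.5 mm below the TCP for gripped caps, so I'll correct for that. On to ring 3.

carry_out(steps="-40 15 0 0 0 0; -80 30 0 0 0 0; -120 45 0 0 0 0; -155 57 0 0 0 0; -168 62 0 0 0 0; -168 62 35 0 0 0; -168 62 70 0 0 0; -168 62 80 0 0 0; -168 62 80 0 0 0; -168 62 80 0 0 0; -168 62 80 0 0 0")

```text
time: 28.7
position: [0.5996, 0.0638, 0.1418]
eef_rot: [-0.143, 3.136, -0.0]
wrist_force: [0.4, -0.2, -1.9]
grip_width: 0.0249
gripper_force: 59.3
```

```bash
python3 - <<'E'
from h import *
st();S=capture("scene");W=capture("wrist")
cv2.imwrite("pics/v4.png",np.hstack([cv2.resize(S["image"][180:310,220:400],(498,360)),cv2.resize(W["image"][:,160:480],(288,360))])[...,::-1])
E
```

```text
t 28.70 tcp rack mm [  0.4  48.  141.8] q [-0.11  0.11 -0.04  1.42  0.   -0.2 ] F [ 0.4 -0.2 -1.9] grip 0.0249 59.3 tooly yaw-TH deg 0.03 z [ 0.002 -0.    -1.   ]
```

View pics/v4.png

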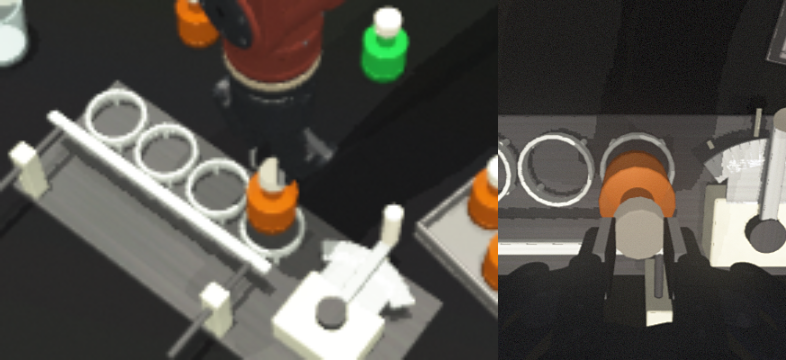

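Both views show the bottle upright and centred over ring 3 (wrist view, column 637 for both). Lowering now.

carry_out(steps="0 0 12 0 0 0; 0 0 24 0 0 0; 0 0 34 0 0 0; 0 0 42 0 0 0; 0 0 47 0 0 0; 0 0 47 0 0 0; 0 0 47 0 0 0")

```text
time: 29.68
position: [0.5988, 0.064, 0.0934]
eef_rot: [-0.143, 3.138, 0.0]
wrist_force: [0.2, 0.5, -1.8]
grip_width: 0.0247
gripper_force: 59.5
```

carry_out(steps="0 0 0 0 0 0; 0 0 0 0 0 0; 0 0 0 0 0 0; 0 0 -30 0 0 0; 0 0 -70 0 0 0; 0 0 -110 0 0 0; 0 0 -128 0 0 0; 45 -40 -128 0 0 0; 90 -80 -128 0 0 0; 120 -110 -128 0 0 0; 120 -110 -128 0 0 0; 120 -110 -128 0 0 0", claw=0.42)

```text
time: 31.18
position: [0.4894, -0.0564, 0.2209]
eef_rot: [0.142, -3.138, -0.001]
wrist_force: [0.4, -1.1, 0.3]
grip_width: 0.0494
gripper_force: 0.0
```

```bash
python3 -c "
from h import *
T,S=look()"
```

```text
t 31.18 tcp rack mm [-120.2  -61.8  220.9] q [-0.38 -0.22 -0.22  1.58  0.   -0.47] F [ 0.4 -1.1  0.3] grip 0.0494 0.0 tooly yaw-TH deg 0.0 z [-0.  0. -1.]
[365. 105.] 70 [ 114.7 -193.1   91.9] 2.6
[259. 118.] 69 [114.7  65.9  91.7] 2.9
[349. 133.] 239 top only [  55.3 -147.5   75.7]
[440. 146.] 150 top only [  -5.2 -362.8   89.2]
[276. 141.] 198 top only [55.3 33.9 75.6]
[228. 175.] 152 top only [-12.8 160.8  66.1]
[272. 163.] 114 [ -0.5  46.  106.9] 2.7
[464. 169.] 90 top only [ -68.9 -407.3  103.4]
[185. 223.] 120 [-118.2  266.6   99.6] 2.1
[425. 230.] 118 [-200.7 -296.5   97.2] 2.3
[157. 240.] 123 [-149.4  336.7  100. ] 1.2
[209. 243.] 114 [-170.8  214.5  100.9] 1.5
[433. 273.] 119 [-305.5 -303.1   97.6] 1.7
```

Ring 3 is filled, cap height 107, fully down. The next bottle is hidden from above, so I'll check it with the wrist camera.

```bash
python3 -c "
from h import *
for q,x,k in caps(capture('wrist'),.08,.12,(.3,.8,-.4,.42)): print(q.round(),k,loc(x).round(1))"
```

```text
[409.  11.] 888 [-252.8    7.4   94.7]
[21. 84.] 1226 [-200.  -298.6   94.8]
[634. 127.] 293 [-167.8  199.5   96.7]
[158. 130.] 1030 [-164.1 -193.8   94.8]
[268. 130.] 970 [-164.4 -102.5   94.9]
[561. 263.] 236 [-51.5 153.2 113.1]
[ 29. 291.] 635 [  -7.  -345.4   89.7]
[438. 298.] 44 [-10.   51.7 105.7]
[192. 389.] 261 [ 113.8 -197.5   91.9]
[437. 389.] 125 [113.4  69.6  91.9]
```

carry_out(steps="25 -20 0 0 0 0; 45 -36 0 0 0 0; 45 -36 45 0 0 0; 45 -36 95 0 0 0; 45 -36 130 0 0 0; 45 -36 140 0 0 0; 45 -36 140 0 0 0; 45 -36 140 0 0 0")

```text
time: 32.33
position: [0.4488, -0.0968, 0.083]
eef_rot: [-0.144, 3.136, -0.002]
wrist_force: [-0.0, 0.1, -0.4]
grip_width: 0.0493
gripper_force: 0.0
```

carry_out(steps="0 0 0 0 0 0; 0 0 0 0 0 0; 0 0 0 0 0 0; 0 0 0 0 0 0; 0 0 0 0 0 0; 0 0 -20 0 0 0; 0 0 -60 0 0 0; 0 0 -100 0 0 0; 0 0 -125 0 0 0; 0 0 -140 0 0 0; 0 0 -140 0 0 0", claw=1)

```text
time: 33.7
position: [0.4482, -0.0968, 0.2221]
eef_rot: [-0.143, 3.137, -0.001]
wrist_force: [-0.2, -0.7, 0.0]
grip_width: -0.0001
gripper_force: 0.0
```

```bash
python3 -c "
from h import *
st()"
```

```text
t 33.70 tcp rack mm [-164.8  -98.2  222.1] q [-0.5  -0.33 -0.3   1.6   0.   -0.59] F [-0.2 -0.7  0. ] grip -0.0001 0.0 tooly yaw-TH deg 0.03 z [ 0.001 -0.001 -1.   ]
```

The grip closed on nothing, so that bottle was probably knocked just now. I'll move aside and look.

carry_out(steps="0 60 0 0 0 0; 0 120 0 0 0 0; 0 180 0 0 0 0; 0 240 0 0 0 0; 0 240 0 0 0 0; 0 240 0 0 0 0", claw=0.42)

```text
time: 34.45
position: [0.4255, 0.1425, 0.2202]
eef_rot: [0.145, -3.137, 0.0]
wrist_force: [0.3, -0.4, 0.2]
grip_width: 0.0496
gripper_force: 0.0
```

```bash
python3 - <<'E'
from h import *
T,S=look()
cv2.imwrite("pics/v5.png",np.hstack([cv2.resize(T["image"][90:300,190:450],(416,336)),cv2.resize(S["image"][110:340,200:460],(380,336))])[...,::-1])
E
```

```text
t 34.45 tcp rack mm [-165.9  142.1  220.2] q [ 0.03 -0.36 -0.33  1.6  -0.   -0.06] F [ 0.3 -0.4  0.2] grip 0.0496 0.0 tooly yaw-TH deg 0.09 z [-0.001 -0.    -1.   ]
[365. 105.] 72 [ 114.9 -193.1   91.3] 2.8
[259. 118.] 69 [114.7  66.   91.9] 2.0
[315. 137.] 557 [ 55.2 -61.7  69.8] 4.0
[441. 146.] 154 top only [  -5.5 -363.1   88.8]
[228. 175.] 163 top only [-11.8 160.   66.4]
[272. 163.] 116 [ -1.   46.1 106.9] 2.1
[464. 169.] 89 top only [ -68.6 -407.1  103.5]
[379. 220.] 118 [-164.7 -191.7   96.7] 2.4
[341. 224.] 112 [-165.  -100.4   97.1] 2.6
[425. 230.] 116 [-200.8 -296.8   97.2] 2.3
[300. 269.] 117 [-259.1   10.7   95.2] 1.6
[433. 273.] 117 [-305.6 -302.9   98. ] 1.4
```

View pics/v5.png

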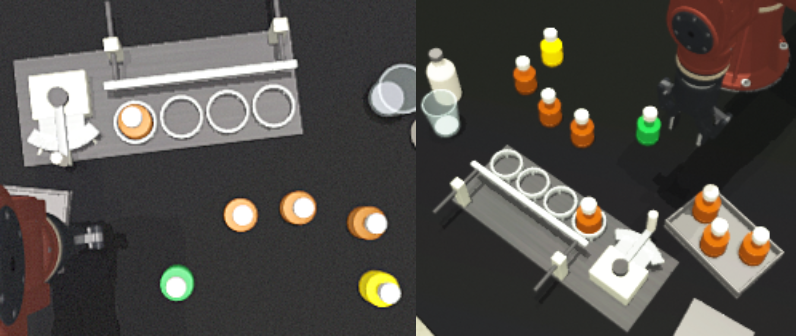

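Nothing was knocked: the bottle still stands at (341,224). TCP at 83 mm was too high, so the pads slid off the cap rim. I'll grip about 10 mm lower from here on.

carry_out(steps="0 -60 0 0 0 0; 0 -120 0 0 0 0; 0 -180 0 0 0 0; 0 -225 0 0 0 0; 0 -240 0 0 0 0; 0 -240 50 0 0 0; 0 -240 95 0 0 0; 0 -240 135 0 0 0; 0 -240 150 0 0 0; 0 -240 150 0 0 0; 0 -240 150 0 0 0; 0 -240 150 0 0 0")

```text
time: 36.05
position: [0.4487, -0.097, 0.0729]
eef_rot: [-0.143, 3.136, -0.002]
wrist_force: [-0.2, 0.5, -0.2]
grip_width: 0.0497
gripper_force: 0.0
```

carry_out(steps="0 0 0 0 0 0; 0 0 0 0 0 0; 0 0 0 0 0 0; 0 0 0 0 0 0; 0 0 0 0 0 0; 0 0 -20 0 0 0; 0 0 -60 0 0 0; 0 0 -100 0 0 0; 0 0 -125 0 0 0; 0 0 -148 0 0 0; 0 0 -148 0 0 0", claw=1)

```text
time: 37.42
position: [0.4485, -0.0968, 0.2206]
eef_rot: [-0.143, 3.136, -0.002]
wrist_force: [1.0, 0.1, -1.6]
grip_width: 0.0267
gripper_force: 59.5
```

```bash
python3 -c "
from h import *
st()"
```

```text
t 37.42 tcp rack mm [-164.6  -98.3  220.6] q [-0.5  -0.33 -0.31  1.59  0.   -0.59] F [ 1.   0.1 -1.6] grip 0.0267 59.5 tooly yaw-TH deg 0.03 z [ 0.002 -0.001 -1.   ]
```

carry_out(steps="-40 18 0 0 0 0; -80 36 0 0 0 0; -120 54 0 0 0 0; -152 68 0 0 0 0; -165 73 0 0 0 0; -165 73 35 0 0 0; -165 73 70 0 0 0; -165 73 85 0 0 0; -165 73 85 0 0 0; -165 73 85 0 0 0; -165 73 85 0 0 0")

```text
time: 38.8
position: [0.6063, -0.009, 0.1359]
eef_rot: [-0.143, 3.136, -0.001]
wrist_force: [-1.2, 0.5, -1.7]
grip_width: 0.0273
gripper_force: 59.6
```

```bash
python3 - <<'E'
from h import *
st();S=capture("scene");W=capture("wrist")
cv2.imwrite("pics/v6.png",np.hstack([cv2.resize(S["image"][180:310,220:400],(498,360)),cv2.resize(W["image"][:,160:480],(288,360))])[...,::-1])
E
```

```text
t 38.80 tcp rack mm [  0.5 -25.1 135.9] q [-0.23  0.12 -0.04  1.41  0.   -0.32] F [-1.2  0.5 -1.7] grip 0.0273 59.6 tooly yaw-TH deg 0.03 z [ 0.002 -0.    -1.   ]
```

View pics/v6.png

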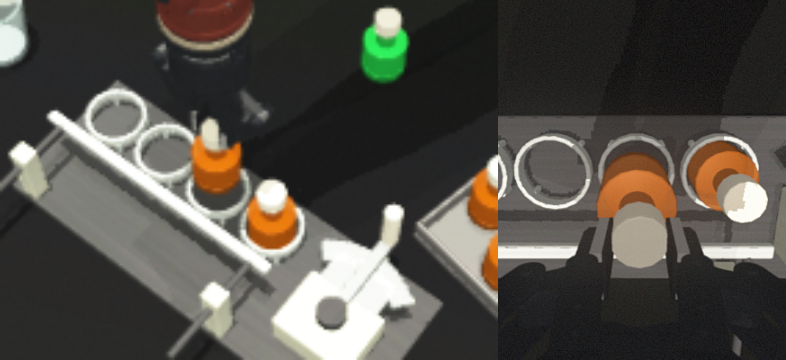

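Centred over ring 2 (wrist view, column 637) and upright. Lowering 50 mm, with the release closely followed.

carry_out(steps="0 0 12 0 0 0; 0 0 24 0 0 0; 0 0 35 0 0 0; 0 0 44 0 0 0; 0 0 50 0 0 0; 0 0 50 0 0 0; 0 0 50 0 0 0")

```text
time: 39.78
position: [0.6056, -0.0088, 0.0845]
eef_rot: [-0.143, 3.138, -0.0]
wrist_force: [0.3, -0.5, 0.4]
grip_width: 0.0271
gripper_force: 59.7
```

carry_out(steps="0 0 0 0 0 0; 0 0 0 0 0 0; 0 0 0 0 0 0; 0 0 -30 0 0 0; 0 0 -70 0 0 0; 0 0 -110 0 0 0; 0 0 -135 0 0 0; 45 30 -135 0 0 0; 90 60 -135 0 0 0; 120 90 -135 0 0 0; 120 90 -135 0 0 0; 120 90 -135 0 0 0", claw=0.42)

```text
time: 41.28
position: [0.4782, 0.0698, 0.2195]
eef_rot: [-0.144, 3.137, -0.0]
wrist_force: [-0.6, -0.0, 0.8]
grip_width: 0.0494
gripper_force: 0.0
```

```bash
python3 -c "
from h import *
T,S=look()"
```

```text
t 41.27 tcp rack mm [-119.9   64.9  219.5] q [-0.13 -0.25 -0.24  1.58 -0.   -0.22] F [-0.6 -0.   0.8] grip 0.0494 0.0 tooly yaw-TH deg 0.04 z [ 0.001 -0.    -1.   ]
[365. 105.] 69 [ 114.8 -193.2   91.5] 2.6
[259. 118.] 71 [114.9  66.   90.8] 2.4
[315. 137.] 560 [ 55.1 -60.6  69.6] 4.1
[440. 146.] 152 top only [  -5.3 -362.8   89.2]
[303. 159.] 115 [ -1.1 -27.3 107. ] 2.2
[226. 158.] 26 top only [ 29.1 160.7  63.6]
[272. 163.] 112 [ -1.   45.7 106.9] 2.0
[464. 169.] 98 top only [ -69.5 -406.8  103.1]
[379. 220.] 113 [-164.8 -192.    97.8] 2.6
[425. 230.] 113 [-200.8 -296.7   97.6] 2.4
[299. 269.] 114 top only [-259.3   11.5   95. ]
[433. 273.] 116 [-304.9 -302.1  100.8] 1.7
```

Ring 2 is filled. Third fresh bottle, at (379,220), goes to ring 1.

carry_out(steps="10 -60 0 0 0 0; 22 -120 0 0 0 0; 34 -180 0 0 0 0; 44 -240 0 0 0 0; 45 -255 0 0 0 0; 45 -255 50 0 0 0; 45 -255 95 0 0 0; 45 -255 135 0 0 0; 45 -255 148 0 0 0; 45 -255 148 0 0 0; 45 -255 148 0 0 0; 45 -255 148 0 0 0")

```text
time: 42.88
position: [0.4571, -0.1888, 0.0729]
eef_rot: [-0.143, 3.136, -0.002]
wrist_force: [0.9, -0.7, -0.8]
grip_width: 0.0498
gripper_force: 0.0
```

carry_out(steps="0 0 0 0 0 0; 0 0 0 0 0 0; 0 0 0 0 0 0; 0 0 0 0 0 0; 0 0 0 0 0 0; 0 0 -20 0 0 0; 0 0 -60 0 0 0; 0 0 -100 0 0 0; 0 0 -125 0 0 0; 0 0 -148 0 0 0; 0 0 -148 0 0 0; 0 0 -148 0 0 0", claw=1)

```text
time: 44.38
position: [0.4558, -0.1879, 0.218]
eef_rot: [0.143, -3.137, -0.002]
wrist_force: [-0.1, -0.4, -1.9]
grip_width: 0.0272
gripper_force: 59.4
```

```bash
python3 -c "
from h import *
st()"
```

```text
t 44.38 tcp rack mm [-165.5 -189.6  218. ] q [-0.66 -0.22 -0.22  1.57  0.   -0.75] F [-0.1 -0.4 -1.9] grip 0.0272 59.4 tooly yaw-TH deg 0.03 z [-0.001  0.001 -1.   ]
```

carry_out(steps="-40 22 0 0 0 0; -80 44 0 0 0 0; -120 66 0 0 0 0; -152 84 0 0 0 0; -165 91 0 0 0 0; -165 91 35 0 0 0; -165 91 70 0 0 0; -165 91 82 0 0 0; -165 91 82 0 0 0; -165 91 82 0 0 0; -165 91 82 0 0 0")

```text
time: 45.75
position: [0.6129, -0.0828, 0.1388]
eef_rot: [-0.143, 3.136, -0.001]
wrist_force: [0.6, 0.4, -1.2]
grip_width: 0.027
gripper_force: 59.5
```

```bash
python3 - <<'E'
from h import *
st();S=capture("scene");W=capture("wrist")
cv2.imwrite("pics/v7.png",np.hstack([cv2.resize(S["image"][180:310,220:400],(498,360)),cv2.resize(W["image"][:,160:480],(288,360))])[...,::-1])
E
```

```text
t 45.75 tcp rack mm [  0.4 -99.3 138.8] q [-0.35  0.16  0.01  1.42  0.   -0.44] F [ 0.6  0.4 -1.2] grip 0.027 59.5 tooly yaw-TH deg 0.02 z [ 0.002 -0.001 -1.   ]
```

View pics/v7.png

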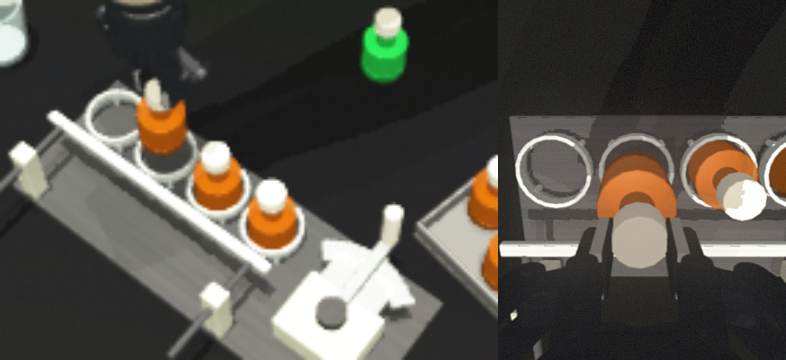

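Centred over ring 1. Lower 53 mm, release, then back to the bench side.

carry_out(steps="0 0 12 0 0 0; 0 0 24 0 0 0; 0 0 36 0 0 0; 0 0 46 0 0 0; 0 0 53 0 0 0; 0 0 53 0 0 0; 0 0 53 0 0 0")

```text
time: 46.72
position: [0.6124, -0.0826, 0.0845]
eef_rot: [-0.143, 3.138, -0.0]
wrist_force: [-0.1, -0.2, 1.5]
grip_width: 0.0269
gripper_force: 59.7
```

carry_out(steps="0 0 0 0 0 0; 0 0 0 0 0 0; 0 0 0 0 0 0; 0 0 -30 0 0 0; 0 0 -70 0 0 0; 0 0 -110 0 0 0; 0 0 -135 0 0 0; 45 30 -135 0 0 0; 90 60 -135 0 0 0; 120 60 -135 0 0 0; 120 60 -135 0 0 0; 120 60 -135 0 0 0", claw=0.42)

```text
time: 48.22
position: [0.4878, -0.0338, 0.2195]
eef_rot: [-0.143, 3.137, -0.0]
wrist_force: [0.3, 0.0, -0.2]
grip_width: 0.0495
gripper_force: 0.0
```

```bash
python3 -c "
from h import *
T,S=look()"
```

```text
t 48.23 tcp rack mm [-119.8  -39.1  219.5] q [-0.34 -0.24 -0.23  1.58  0.   -0.43] F [ 0.3  0.  -0.2] grip 0.0495 0.0 tooly yaw-TH deg 0.01 z [ 0.001 -0.    -1.   ]
[365. 105.] 69 [ 115.1 -192.9   91.5] 2.8
[259. 118.] 73 [114.8  66.   91.3] 2.4
[337. 134.] 345 top only [  55.4 -117.6   75.5]
[440. 146.] 152 top only [  -5.6 -362.9   88.8]
[264. 142.] 92 top only [55.6 63.3 76.1]
[335. 152.] 25 [   4.5 -101.6  115.2] 6.5
[228. 176.] 135 top only [-16.4 160.7  66.7]
[464. 169.] 90 top only [ -68.8 -407.1  103.6]
[185. 223.] 117 [-118.2  266.9   99.9] 2.1
[425. 229.] 117 [-200.4 -296.2   98.4] 2.8
[157. 240.] 125 [-149.4  336.8   99.6] 1.7
[209. 243.] 119 [-170.8  214.4  100.1] 1.9
[433. 273.] 124 [-305.2 -302.4   99.3] 2.2
```

carry_out(steps="18 -58 0 0 0 0; 36 -116 0 0 0 0; 54 -174 0 0 0 0; 72 -230 0 0 0 0; 81 -255 0 0 0 0; 81 -255 50 0 0 0; 81 -255 95 0 0 0; 81 -255 135 0 0 0; 81 -255 148 0 0 0; 81 -255 148 0 0 0; 81 -255 148 0 0 0; 81 -255 148 0 0 0")

```text
time: 49.82
position: [0.4306, -0.2958, 0.0729]
eef_rot: [-0.143, 3.137, -0.003]
wrist_force: [-0.5, 0.7, -0.1]
grip_width: 0.0494
gripper_force: 0.0
```

carry_out(steps="0 0 0 0 0 0; 0 0 0 0 0 0; 0 0 0 0 0 0; 0 0 0 0 0 0; 0 0 0 0 0 0; 0 0 -20 0 0 0; 0 0 -60 0 0 0; 0 0 -100 0 0 0; 0 0 -125 0 0 0; 0 0 -148 0 0 0; 0 0 -148 0 0 0; 0 0 -148 0 0 0", claw=1)

```text
time: 51.32
position: [0.4295, -0.2947, 0.218]
eef_rot: [0.143, -3.138, -0.002]
wrist_force: [-0.0, 0.2, -1.5]
grip_width: 0.0272
gripper_force: 59.2
```

```bash
python3 -c "
from h import *
T,S=look()"
```

```text
t 51.33 tcp rack mm [-201.4 -293.6  218. ] q [-0.85 -0.14 -0.14  1.57  0.   -0.94] F [-0.   0.2 -1.5] grip 0.0272 59.2 tooly yaw-TH deg 0.03 z [-0.001  0.001 -1.   ]
[365. 105.] 70 [ 114.8 -192.9   91.8] 2.6
[259. 118.] 68 [114.7  66.1  92. ] 2.1
[315. 137.] 558 [ 55.1 -60.8  69.7] 4.4
[441. 146.] 150 top only [  -6.6 -363.1   88.8]
[333. 156.] 115 [  -0.9 -101.   107.8] 2.3
[302. 159.] 115 [ -1.1 -27.3 107.3] 2.4
[228. 175.] 132 top only [-13.3 160.5  67.1]
[272. 163.] 117 [ -0.5  45.9 106.3] 2.7
[464. 169.] 83 top only [ -69.6 -407.4  103.7]
[185. 223.] 121 [-118.3  266.8   99.9] 1.8
[157. 240.] 125 [-149.2  336.5  100. ] 1.8
[209. 243.] 113 [-170.7  214.4  101.3] 2.3
[299. 269.] 117 [-258.9   10.8   95. ] 1.5
[433. 273.] 121 [-305.2 -302.5   98.9] 2.1
```

carry_out(steps="-42 25 0 0 0 0; -84 50 0 0 0 0; -126 76 0 0 0 0; -165 100 0 0 0 0; -190 115 0 0 0 0; -201 121 0 0 0 0; -201 121 35 0 0 0; -201 121 70 0 0 0; -201 121 82 0 0 0; -201 121 82 0 0 0; -201 121 82 0 0 0; -201 121 82 0 0 0")

```text
time: 52.92
position: [0.6196, -0.1566, 0.1389]
eef_rot: [-0.143, 3.136, -0.002]
wrist_force: [-0.5, 0.4, -0.9]
grip_width: 0.0272
gripper_force: 59.3
```

```bash
python3 - <<'E'
from h import *
st();S=capture("scene");W=capture("wrist")
cv2.imwrite("pics/v8.png",np.hstack([cv2.resize(S["image"][180:310,220:400],(498,360)),cv2.resize(W["image"][:,160:480],(288,360))])[...,::-1])
E
```

```text
t 52.92 tcp rack mm [   0.4 -173.3  138.9] q [-0.45  0.22  0.08  1.43  0.   -0.54] F [-0.5  0.4 -0.9] grip 0.0272 59.3 tooly yaw-TH deg 0.02 z [ 0.002 -0.001 -1.   ]
```

View pics/v8.png

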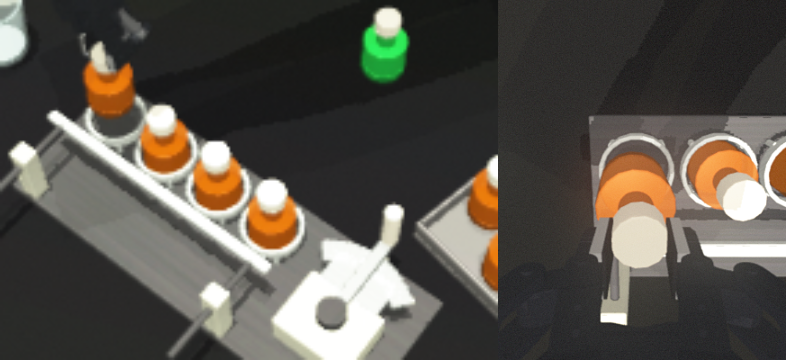

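Centred over ring 0 within about 1 px. Lower and release.

carry_out(steps="0 0.5 12 0 0 0; 0 0.5 24 0 0 0; 0 0.5 36 0 0 0; 0 0.5 46 0 0 0; 0 0.5 53 0 0 0; 0 0.5 53 0 0 0; 0 0.5 53 0 0 0")

```text
time: 53.9
position: [0.619, -0.1558, 0.0845]
eef_rot: [-0.143, 3.138, -0.0]
wrist_force: [-0.4, -0.0, 1.1]
grip_width: 0.0274
gripper_force: 59.5
```

carry_out(steps="0 0 0 0 0 0; 0 0 0 0 0 0; 0 0 0 0 0 0; 0 0 -30 0 0 0; 0 0 -70 0 0 0; 0 0 -110 0 0 0; 0 0 -135 0 0 0; 45 40 -135 0 0 0; 90 80 -135 0 0 0; 130 120 -135 0 0 0; 165 170 -135 0 0 0; 165 170 -135 0 0 0", claw=0.3)

```text
time: 55.4
position: [0.4374, 0.0009, 0.22]
eef_rot: [-0.148, 3.137, -0.0]
wrist_force: [0.9, -0.9, 0.1]
grip_width: 0.0595
gripper_force: 0.0
```

carry_out(steps="0 60 0 0 0 0; 0 120 0 0 0 0; 0 170 0 0 0 0; 0 170 0 0 0 0; 0 170 0 0 0 0")

```text
time: 56.02
position: [0.424, 0.1676, 0.2192]
eef_rot: [0.144, -3.138, 0.0]
wrist_force: [-0.8, -0.6, -1.0]
grip_width: 0.0599
gripper_force: 0.0
```

```bash
python3 - <<'E'
from h import *
T,S=look()
for n,c in(("T",T),("S",S)):
    P=cloud(c);q=P[(P[...,2]>.112)&(P[...,2]<.135)]
    L=np.array([loc(p) for p in q[(abs(q[:,0]-.54)<.06)&(abs(q[:,1]-.17)<.06)]])
    if len(L):print(n,"knob",len(L),L.mean(0),L.min(0),L.max(0))
E
```

```text
t 56.02 tcp rack mm [-165.   167.2  219.2] q [ 0.09 -0.34 -0.31  1.6  -0.   -0.  ] F [-0.8 -0.6 -1. ] grip 0.0599 0.0 tooly yaw-TH deg 0.05 z [-0. -0. -1.]
[365. 106.] 64 [ 114.6 -193.4   91.5] 3.0
[259. 118.] 72 [114.8  65.9  91.9] 2.6
[314. 137.] 567 [ 55.5 -60.8  72.5] 1.3
[440. 146.] 153 top only [  -5.8 -362.7   88.8]
[364. 152.] 116 [  -1.4 -175.9  106. ] 2.6
[333. 156.] 119 [  -1. -101.  107.] 2.5
[302. 160.] 117 [ -1.1 -27.5 106.8] 2.9
[228. 175.] 152 top only [-12.1 160.8  66.1]
[272. 163.] 118 [ -0.7  46.  105.8] 2.2
[464. 169.] 90 top only [ -69.7 -407.4  102.9]
[299. 269.] 117 [-259.    11.2   95.6] 1.6
[433. 273.] 116 [-305.8 -303.1   96.6] 2.1
T knob 47 [-50.51096393 160.82006152 120.83345451] [-58.29965386 153.29913759 113.00045374] [-41.75310075 170.0640534  124.65988981]
S knob 42 [-47.37015407 159.99255921 122.26492781] [-58.16758634 151.278213   112.18734211] [-40.03218867 167.43692853 128.47860671]
```

All four fresh bottles stand fully down, with caps at 106–107 mm, and the knob is at the LOAD point (-50,160). I'll grip the lever and throw it back to RUN.

carry_out(steps="-50 -3 0 0 0 0; -100 -5 0 0 0 0; -115 -5 0 0 0 0; -115 -5 0 0 0 0; -115 -5 45 0 0 0; -115 -5 90 0 0 0; -115 -5 120 0 0 0; -115 -5 125 0 0 0; -115 -5 125 0 0 0; -115 -5 125 0 0 0")

```text
time: 57.38
position: [0.5396, 0.1734, 0.0963]
eef_rot: [-0.143, 3.136, 0.0]
wrist_force: [0.1, 0.2, 0.2]
grip_width: 0.0594
gripper_force: 0.0
```

carry_out(steps="0 0 0 0 0 0; 0 0 0 0 0 0; 0 0 0 0 0 0; 0 0 0 0 0 0; 0 0 0 0 0 0; 0 0 0 0 0 0", claw=1)

```text
time: 58.12
position: [0.539, 0.173, 0.0952]
eef_rot: [-0.143, 3.137, -0.001]
wrist_force: [-1.4, -2.6, 5.7]
grip_width: 0.0157
gripper_force: 58.5
```

carry_out(steps="-0.2 5.5 0 0 0 0; -0.6 11 0 0 0 0; -1.4 16.5 0 0 0 0; -2.4 22 0 0 0 0; -3.8 27.2 0 0 0 0; -5.4 32.4 0 0 0 0; -7.4 37.5 0 0 0 0; -9.5 42.6 0 0 0 0; -12 47.5 0 0 0 0; -14.7 52.3 0 0 0 0; -14.7 52.3 0 0 0 0; -14.7 52.3 0 0 0 0")

```text
time: 59.62
position: [0.545, 0.2232, 0.095]
eef_rot: [0.14, -3.131, 0.012]
wrist_force: [-21.9, -21.3, 20.6]
grip_width: 0.0157
gripper_force: 60.5
```

```bash
python3 -c "
from h import *
st()"
```

```text
t 59.62 tcp rack mm [-39.5 211.6  95. ] q [ 0.17  0.1  -0.14  1.35 -0.01  0.08] F [-21.9 -21.3  20.6] grip 0.0157 60.5 tooly yaw-TH deg -0.09 z [-0.007 -0.008 -1.   ]
```

carry_out(steps="0 0 0 0 0 0; 0 0 0 0 0 0; 0 0 0 0 0 0; 0 0 0 0 0 0; 0 0 -45 0 0 0; 0 0 -90 0 0 0; 0 0 -125 0 0 0; 50 40 -125 0 0 0; 100 80 -125 0 0 0; 130 110 -125 0 0 0; 130 110 -125 0 0 0; 130 110 -125 0 0 0", claw=0.3)

```text
time: 61.12
position: [0.4093, 0.3245, 0.2194]
eef_rot: [-0.144, 3.138, 0.0]
wrist_force: [0.1, -0.7, 0.3]
grip_width: 0.0595
gripper_force: 0.0
```

```bash
python3 - <<'E'
from h import *
T,S=look()
for n,c in(("T",T),("S",S)):
    P=cloud(c);q=P[(P[...,2]>.112)&(P[...,2]<.135)]
    L=np.array([loc(p) for p in q[(abs(q[:,0]-.549)<.04)&(abs(q[:,1]-.22)<.05)]])
    if len(L):m=L.mean(0);print(n,"knob",len(L),m,"angle",.55-np.arctan2(m[1]-160,50-m[0]))
cv2.imwrite("pics/v9.png",np.hstack([cv2.resize(T["image"][90:280,140:450],(440,270)),cv2.resize(S["image"][130:340,200:460],(334,270))])[...,::-1])
E
```

```text
t 61.12 tcp rack mm [-165.4  324.8  219.4] q [ 0.42 -0.13 -0.14  1.57 -0.    0.33] F [ 0.1 -0.7  0.3] grip 0.0595 0.0 tooly yaw-TH deg 0.06 z [ 0.001  0.    -1.   ]
[365. 105.] 69 [ 115.1 -193.2   90.7] 2.6
[259. 118.] 72 [115.   65.9  91.8] 2.6
[441. 146.] 152 top only [  -6.  -363.    88.6]
[318. 158.] 479 top only [ -1.6 -63.7 105.4]
[214. 174.] 138 top only [ -6.  194.9  67.5]
[464. 169.] 88 top only [ -69.3 -407.4  103.5]
[185. 223.] 123 [-118.2  266.5   99.4] 1.9
[157. 239.] 98 [-147.4  336.2  100.9] 0.1
[209. 243.] 121 [-170.9  214.6  100.5] 1.4
[299. 269.] 116 [-259.    11.    94.2] 1.9
[433. 273.] 120 [-305.3 -302.7   98.1] 1.9
T knob 48 [-35.89562132 212.58482759 121.38638832] angle 0.000662167822951587
S knob 45 [-32.51033413 211.93184145 122.69407039] angle -0.011755691448354089
```

View pics/v9.png

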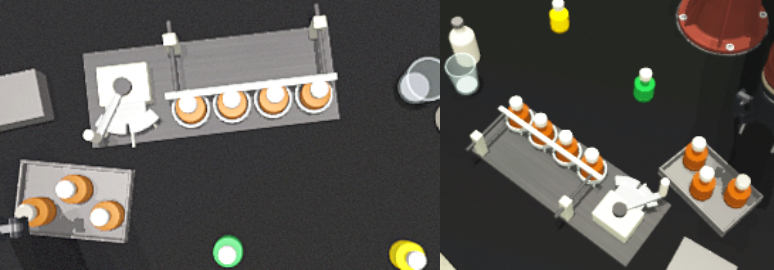

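The final views show the lever at RUN (measured angle about 0) and the bar over four fresh bottles at (190,105), (231,102), (273,97) and (314,93). Three used bottles stand in the tray, and nothing else has moved. Handing in.

```bash
python3 -c "
from rig import workorder
print(workorder.job_done())"
```

```text
the job is handed in; nothing more can be done
None
```

The job is handed in: the lever went to LOAD and is now back at RUN, the three used bottles stand in the tray, and the four fresh ones stand fully down in the rings; the bystanders were not touched.

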